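# Park the wash bottle with its nozzle over the drip channel

### The job

Pick up the small bottle that has a side nozzle and set it down, without dropping it, upright in the round recess of the drip stand, turned so that its nozzle points out along the stand's drip channel with the nozzle tip over the channel. Leave the plain bottle without a nozzle where it stands, let go and move clear.

Things in the scene. Friction and masses are not known exactly. Their poses are not given: they have to be found in the camera images.
- wash_bottle: Loose round bottle, 0.1 kg, 104 mm high: white body 46 mm in diameter to 55 mm up, shoulder tapering to 26 mm at 72 mm, grey ribbed cap 30 mm in diameter from 72 to 104 mm (33 mm skirt at its foot), made to be gripped across the nozzle. A nozzle 8 to 11 mm thick leaves the cap's side at 94 mm, its end bent down. Origin: centre of underside; z up its axis; +x along the nozzle.
- nozzle_tip (a point): Tip of the wash bottle's nozzle, 62 mm out from the bottle's axis along its +x, 84 mm above its underside.
- drip_stand: Fixed flat aluminium stand: a round recess 62 mm across inside, floor 4 mm above the worktop, rim 5 mm thick and 10 mm high; from it an open drip channel with four dark slots runs along the stand's +x, 40 mm wide inside, walls 10 mm high, from 36 to 97 mm from the recess's centre. Origin: centre of the recess, at worktop height; z up.
- spare_bottle: Loose plain bottle, 104 mm high, with the same body and cap as the wash bottle but no nozzle; not to be moved. Origin: centre of its underside.
Things that resemble listed ones, but are neither listed nor needed, are in the scene too. Leave any turquoise or yellow look-alike of the wash_bottle alone.

How it is judged:
At the end, for the whole second after the job is handed in: Wash bottle at rest, upright (within 6 degrees) on the recess floor, axis within 12 mm of its centre, nozzle tip on the channel side within 20 mm of the channel's centre line; plain bottle upright within 30 mm of its start (horizontal distance between wash_bottle and drip_stand below 0.012 m and z of wash_bottle in the frame of drip_stand between 0.001 and 0.008 m and angle between each of wash_bottle, spare_bottle's own z axis and vertical below 0.1 rad and x of nozzle_tip in the frame of drip_stand above 0.036 m and y of nozzle_tip in the frame of drip_stand between -0.02 and 0.02 m and linear speed of wash_bottle below 0.02 m/s and angular speed of wash_bottle below 0.2 rad/s and distance of spare_bottle from where it was at the start of the episode below 0.03 m); the robot touches nothing.
It fails at once if the plain bottle is moved by more than 30 mm or tipped (distance of spare_bottle from where it was at the start of the episode above 0.03 m or angle between spare_bottle's own z axis and vertical above 0.5 rad).
It fails at once if the wash bottle is dropped into the stand (arrives faster than 0.6 m/s) (horizontal distance between wash_bottle and drip_stand below 0.03 m and z of wash_bottle in the frame of drip_stand below 0.02 m and linear speed of wash_bottle above 0.6 m/s).
It also fails if it takes over 32 s, if anything falls off the work surface, if the arm or the gripper's body presses on something with over 40 N, if the wrist force passes 120 N, or if a joint passes its speed limit or range.

### The arm

A 6-joint arm with a two-finger parallel gripper is mounted at the origin on a cart in front of the work surface, level with it; the furniture and walls round the work are solid. World frame = base frame: x ahead of the robot, y to its left, z up, the work surface at z = 0. Lengths are in m, angles in rad, forces in N, time in s.
With the tool pointing down it reaches from about 0.35 to 0.975 m from the base axis. Payload 4.9 kg.
Tool frame: the origin (TCP) lies at the very end of the fingers, on their centre line; the grasp point (between the pads) lies 19 mm behind it; z points along the fingers, y is the line along which they close (so a half turn about z gives the same grasp; the last joint's range is limited). The gripper opens to 85 mm and grips with 20 to 120 N. Pads are 22 mm wide; open, the fingers measure 114 mm over their backs; the gripper's body (76 mm by 85 mm) begins 54 mm behind the grasp point. The pads swing forward as they close: fully open they stand 13 mm farther back than shut.
Start: joints at [-1.407, 0.053, 1.613, -0, 1.476, -0.119], TCP at [0.174, -0.6, 0.231] pointing down, gripper open.
Joint ranges: [-3.01, 3.01], [-1.01, 2.22], [0.06, 2.58], [-1.02, 4.17], [0.09, 2.62], [-3.14, 3.14]. Speed limits (rad/s): [2.57, 2.57, 3.14, 3.14, 3.14, 3.14].

### API

Orientations are given as a rotation vector (axis times angle).
In Python, from station import ctrl, imaging gives the robot as it stands.
- The arm moves only by the tool play_rows, never from a script. Its argument "series" is a list of rows, each a list of 3 entries, a list of its own where there are three numbers: the opening, from 0 (shut) to 1 (fully open), then the shift along the tool's x, y, z each as a share of 0.05 m, from -1 to 1, then the turn, a rotation vector about the tool's x, y, z each as a share of 8 degrees, from -1 to 1. In form: [[grip, [dx, dy, dz], [ax, ay, az]], ...]. A call has 1 to 8 rows; each row shifts and turns the commanded pose from where the row before left it, along the tool's axes as they then stand; what a row does not reach is not made up. A row lasts 1/8 s, in which the tool goes at most 62.5 mm and 10.7 degrees, less where a joint would pass 70% of its speed; a pose out of reach is approached as far as the arm can. A call with a number of a shift or a turn outside -1 to 1 is refused whole. A call with a gripper value outside its range is refused whole. The fingers move at their own pace and stop on an object; "force" is the grip in N (left out, the last holds). Time passes only in rows, so rows that do not move let the fingers close. It gives the time, the measured TCP pose, the force, the opening and the grip force at its end, in the units of the state.
- ctrl.get_obs(): the state, without advancing time (a new reading comes with each control period).
- imaging.get_image(name): name is "scene" or "top" or "wrist"; returns a dict with "color" (400x640x3 uint8, blue, green, red), "fx", "fy", "cx", "cy" (pixels), "extrinsics" (4x4, takes a point from world to camera coordinates); the wrist camera has in their place "hand_eye" (4x4, takes a point from camera to tool coordinates, whose origin is the TCP and whose axes are the flange's). Camera axes: x right, y down, z forward; pixel columns grow to the right and rows downward; lengths in m; the calibration is good to about 2 mm. A picture is of the moment at which its call begins: read the wrist's pose just before it. There is no depth.
- ctrl.finish_job(): hands the job in; it is judged then, once.
The state is a dict: "t": time; "q": joint angles; "dq": joint speeds; "effort": joint torques, N m; "tool_pos": TCP position; "tool_rot": TCP orientation; "contact_force": force on the tool from outside, world axes, zero at the start; "wrist_torque": the same for the moment, N m; "opening": finger opening in m; "grip_force": force on a finger pad.
Only numpy, scipy, OpenCV 4.12 (cv2) and the standard library are available. Lean on these libraries where they do the work, as an engineer would, in place of code of your own. Each camera call takes 0.05 s, during which the arm holds its last target. There are 200 camera calls.

## Working session

There is one attempt and no reset: what is moved stays moved. The work goes in short steps, Python scripts to look and compute and a tool call to move; the robot and the scene stay as the last step left them, time stands still between calls to the robot, and variables do not carry over. Pictures are saved under pics/ and viewed, at most 10 in all, crops included, and the job is handed in when it is done.

Besides the shell and the picture viewer there is one more tool, called after "Call:" by a JSON object that holds its "fn" and its "kwargs", one argument or row to a line. play_rows: Moves the arm, as the interface text tells. Shift numbers are shares of 0.05 m and turn numbers shares of 8 degrees, none past 1 either way. Its arguments: {"type":"object","properties":{"series":{"type":"array"},"force":{"type":"number"}},"required":["series"]}

```bash
mkdir -p pics; ls
cat > h.py <<'E'
import numpy as np,cv2
from scipy.spatial.transform import Rotation as R
from station import ctrl,imaging
def ray(d,T,uv,z):
    # world point on plane z
    Ti=np.linalg.inv(T); o=Ti[:3,3]
    v=Ti[:3,:3]@np.array([(uv[0]-d['cx'])/d['fx'],(uv[1]-d['cy'])/d['fy'],1])
    return o+v*(z-o[2])/v[2]
def proj(d,T,p):
    c=T[:3,:3]@np.array(p)+T[:3,3]; return d['fx']*c[0]/c[2]+d['cx'],d['fy']*c[1]/c[2]+d['cy']
E
python3 - <<'E'
from h import *
import pickle
o=ctrl.get_obs();print(o)
D={}
for n in('scene','top','wrist'):
    D[n]=imaging.get_image(n);cv2.imwrite(f'pics/{n}0.png',D[n]['color'])
    print(n,D[n]['fx'],np.round(D[n].get('extrinsics',D[n].get('hand_eye')),3).tolist())
pickle.dump(D,open('d0.pkl','wb'))
E
```

```text
pics
{'t': 0.0, 'q': array([-1.40697826e+00,  5.34182983e-02,  1.61431029e+00, -3.15277091e-05,
        1.47602299e+00, -1.19028686e-01]), 'dq': array([ 0.00081182, -0.00084909,  0.00019302, -0.00151123,  0.00018745,
        0.00160405]), 'effort': array([-1.80806852e-03, -3.93682086e+01, -3.70176744e+01, -2.79181168e-04,
        6.88008178e-03,  1.15631698e-05]), 'tool_pos': array([ 0.17430142, -0.59953896,  0.23001522]), 'tool_rot': array([-3.10809135e+00, -4.42515658e-01,  1.25137102e-04]), 'contact_force': array([ 0.26423981, -0.41426135, -0.51685402]), 'wrist_torque': array([ 0.03127336,  0.00731293, -0.01254927]), 'grip_force': 0.0, 'opening': 0.08578690621875679}
scene 477.8287464622052 [[-0.783, -0.622, -0.017, 0.319], [-0.251, 0.34, -0.906, 0.226], [0.569, -0.705, -0.422, 0.805], [0.0, 0.0, 0.0, 1.0]]
top 451.0359696260166 [[0.103, -0.995, 0.005, -0.129], [-0.969, -0.101, -0.225, 0.446], [0.225, 0.018, -0.974, 1.236], [0.0, 0.0, 0.0, 1.0]]
wrist 287.89695956269037 [[0.0, -0.962, -0.272, 0.068], [1.0, 0.0, -0.001, 0.001], [0.001, -0.272, 0.962, -0.142], [0.0, 0.0, 0.0, 1.0]]
```

View pics/top0.png

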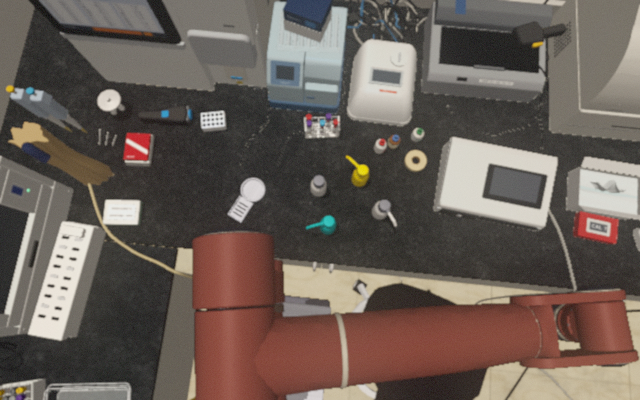

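View pics/scene0.png

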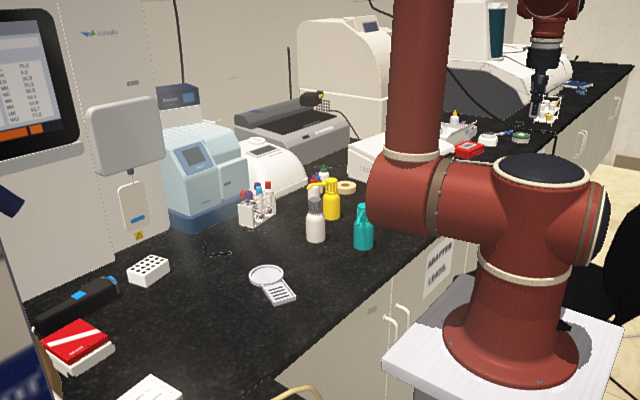

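Top view: the stand is at about (253,190) with its channel toward (240,213). The plain bottle is at (318,186) and the white nozzled bottle at (382,210), nozzle toward (394,224). The turquoise and yellow ones are look-alikes. I'll enlarge.

Run:
```python
from h import *
im=cv2.imread('pics/top0.png')[150:250,220:420]
cv2.imwrite('pics/top0c.png',cv2.resize(im,None,fx=4,fy=4,interpolation=cv2.INTER_CUBIC))
```

```text
(no output)
```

View pics/top0c.png

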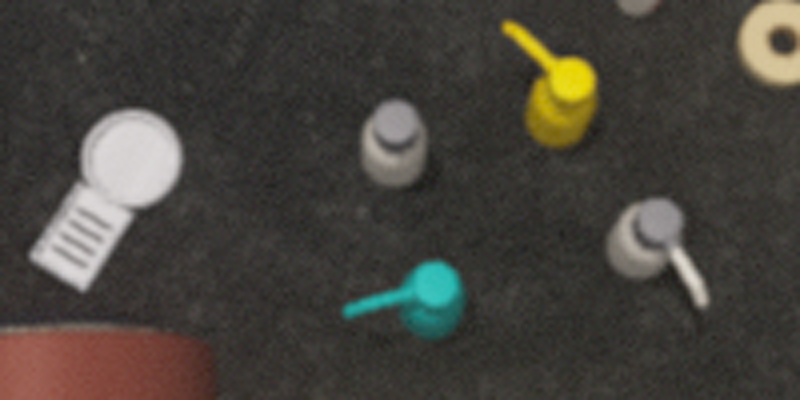

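The crop puts the wash cap top at (661,221) and its nozzle tip at (704,304). The plain cap is at (398,125), yellow at (573,80) and turquoise at (435,285). The recess centre is (132,158) and the channel end's middle (57,274).

Run:
```python
from h import *
import pickle
d=pickle.load(open('d0.pkl','rb'))['top'];T=d['extrinsics']
f=lambda u,v,z:ray(d,T,(220+u/4,150+v/4),z)
P={n:f(*a) for n,a in dict(wash=(661,219,.104),tip=(704,304,.086),spare=(398,121,.104),yel=(573,78,.104),yeltip=(508,27,.088),tur=(435,282,.104),turtip=(348,312,.086),rec=(132,158,.01),ch=(57,274,.01)).items()}
for n,p in P.items(): print(n,p.round(4))
a=lambda v:np.degrees(np.arctan2(v[1],v[0]))
w=P['tip']-P['wash'];s=P['ch']-P['rec'];print(np.linalg.norm(w[:2]),a(w),np.linalg.norm(s[:2]),a(s))
o=ctrl.get_obs();print(R.from_rotvec(o['tool_rot']).as_matrix().round(3))
```

```text
wash [ 0.4344 -0.2766  0.104 ]
tip [ 0.3822 -0.3125  0.086 ]
spare [ 0.4843 -0.0917  0.104 ]
yel [ 0.5275 -0.2092  0.104 ]
yeltip [ 0.5649 -0.162   0.088 ]
tur [ 0.3752 -0.1278  0.104 ]
turtip [ 0.3516 -0.0711  0.086 ]
rec [0.4605 0.1017 0.01  ]
ch [0.3688 0.1444 0.01  ]
0.06326499993190561 -145.4996373771165 0.10112250637356765 155.06549915805425
[[ 0.96   0.279 -0.   ]
 [ 0.279 -0.96   0.002]
 [ 0.    -0.002 -1.   ]]
```

Call:
{"fn": "play_rows", "kwargs": {
  "series": [
    [1,[0.85,-0.594,0],[0,0,0]],
    [1,[0.85,-0.594,0],[0,0,0]],
    [1,[0.85,-0.594,0],[0,0,0]],
    [1,[0.85,-0.594,0],[0,0,0]],
    [1,[0.85,-0.594,0],[0,0,0]],
    [1,[0.85,-0.594,0],[0,0,0]],
    [1,[0.85,-0.594,0],[0,0,0]],
    [1,[0.85,-0.594,0],[0,0,0]]
  ],
  "force": 40
}}

```text
t: 1.15
tool_pos: [0.4353, -0.2756, 0.2311]
tool_rot: [-3.11, -0.443, 0.0]
contact_force: [0.3, 0.0, 0.0]
opening: 0.0852
grip_force: 0.0
```

Call:
{"fn": "play_rows", "kwargs": {
  "series": [
    [1,[0,0,0],[0,0,-0.76]],
    [1,[0,0,0],[0,0,-0.76]],
    [1,[0,0,0],[0,0,-0.77]],
    [1,[0,0,0],[0,0,0]]
  ]
}}

```text
t: 1.65
tool_pos: [0.4345, -0.2769, 0.2309]
tool_rot: [-3.0, -0.93, 0.0]
contact_force: [0.8, -0.6, 0.2]
opening: 0.0852
grip_force: 0.0
```

Run:
```python
from h import *
o=ctrl.get_obs();d=imaging.get_image('wrist');top=imaging.get_image('top')
cv2.imwrite('pics/w1.png',d['color'])
M=np.eye(4);M[:3,:3]=R.from_rotvec(o['tool_rot']).as_matrix();M[:3,3]=o['tool_pos']
T=np.linalg.inv(M@d['hand_eye'])
print(o['t'],o['tool_pos'],M[:3,:3].round(3).tolist())
import pickle;pickle.dump((d,T),open('w1.pkl','wb'))
print(proj(d,T,(.4344,-.2766,.104)),proj(d,T,(.3822,-.3125,.086)))
```

```text
1.65 [ 0.43446881 -0.27690429  0.2309487 ] [[0.825, 0.566, -0.0], [0.566, -0.825, 0.0], [-0.0, -0.001, -1.0]]
(np.float64(318.93329535374716), np.float64(191.24319115358105)) (np.float64(319.09319681671934), np.float64(243.8145483421811))
```

View pics/w1.png

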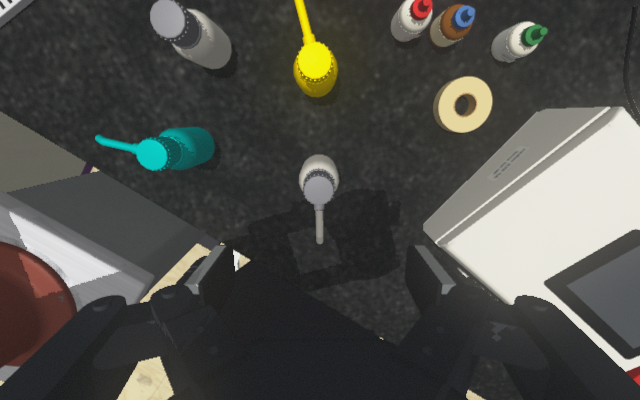

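Wrist view: the cap is at (318,188) against a predicted (319,191), and the nozzle points straight down to (319,243) as predicted. The pose and yaw are good, so I'll descend and grip.

Call:
{"fn": "play_rows", "kwargs": {
  "series": [
    [1,[0.03,0,0.9],[0,0,0]],
    [1,[0,0,0.9],[0,0,0]],
    [1,[0,0,0.8],[0,0,0]],
    [1,[0,0,0.68],[0,0,0]],
    [1,[0,0,0],[0,0,0]]
  ]
}}

```text
t: 2.38
tool_pos: [0.4336, -0.2745, 0.0641]
tool_rot: [-2.995, -0.929, 0.006]
contact_force: [0.8, 0.4, 0.1]
opening: 0.0853
grip_force: 0.0
```

Call:
{"fn": "play_rows", "kwargs": {
  "series": [
    [0,[0,0,0],[0,0,0]],
    [0,[0,0,0],[0,0,0]],
    [0,[0,0,0],[0,0,0]],
    [0,[0,0,0],[0,0,0]],
    [0,[0,0,0],[0,0,0]],
    [0,[0,0,0],[0,0,0]]
  ],
  "force": 40
}}

```text
t: 3.12
tool_pos: [0.4365, -0.2766, 0.0689]
tool_rot: [2.999, 0.932, 0.002]
contact_force: [-0.9, 2.3, 6.6]
opening: 0.029
grip_force: 41.2
```

Call:
{"fn": "play_rows", "kwargs": {
  "series": [
    [0,[0,0,-0.3],[0,0,0]],
    [0,[0,0,-0.6],[0,0,0]],
    [0,[0,0,-0.8],[0,0,0]],
    [0,[0,0,-0.8],[0,0,0]],
    [0,[0,0,-0.5],[0,0,0]],
    [0,[0,0,0],[0,0,0]],
    [0,[0,0,0],[0,0,0]]
  ]
}}

```text
t: 4.0
tool_pos: [0.4353, -0.2759, 0.2161]
tool_rot: [-2.999, -0.932, 0.001]
contact_force: [0.1, 1.3, -1.0]
opening: 0.029
grip_force: 40.6
```

Run:
```python
from h import *
o=ctrl.get_obs();d=imaging.get_image('wrist');t=imaging.get_image('top');s=imaging.get_image('scene')
print({k:o[k] for k in('t','q','tool_pos','contact_force','opening','grip_force')})
u,v=map(int,proj(s,s['extrinsics'],o['tool_pos']))
print(u,v)
c=s['color'][max(0,v-75):v+75,max(0,u-100):u+100]
c=cv2.resize(c,(533,400));cv2.imwrite('pics/s2.png',c)
cv2.imwrite('pics/w2.png',d['color'][100:400,120:520])
cv2.imwrite('pics/c2.png',np.hstack([c,cv2.resize(d['color'][100:400,220:420],(267,400))]))
```

```text
{'t': 4.0, 'q': array([-7.09335193e-01, -2.02672560e-01,  1.88002646e+00, -5.09577282e-05,
        1.46585073e+00,  2.59018564e-01]), 'tool_pos': array([ 0.43529179, -0.27587493,  0.21614911]), 'contact_force': array([ 0.14285592,  1.27877288, -0.98049608]), 'opening': 0.029042288235624162, 'grip_force': 40.577407596084925}
378 136
```

View pics/c2.png

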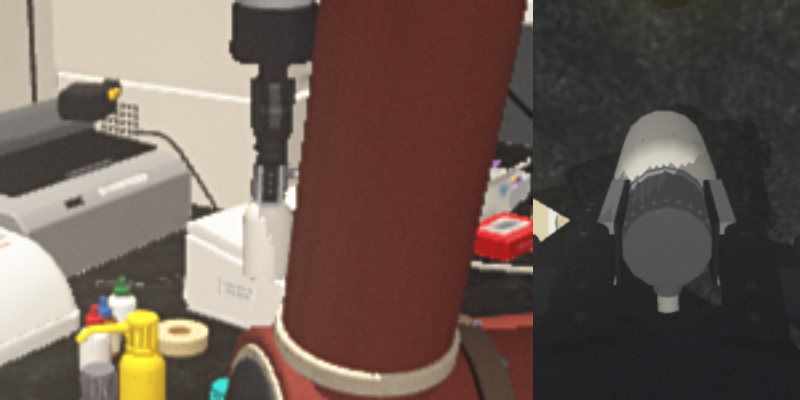

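The bottle hangs upright, with its cap centred between the pads and its nozzle at the bottom of the wrist view. I'll carry it over, then turn it.

Call:
{"fn": "play_rows", "kwargs": {
  "series": [
    [0,[0.3,-0.38,-0.2],[0,0,0]],
    [0,[0.65,-0.82,0],[0,0,0]],
    [0,[0.65,-0.82,0],[0,0,0]],
    [0,[0.65,-0.82,0],[0,0,0]],
    [0,[0.65,-0.82,0],[0,0,0]],
    [0,[0.65,-0.82,0],[0,0,0]],
    [0,[0.65,-0.82,0],[0,0,0]],
    [0,[0.49,-0.644,0.2],[0,0,0]]
  ]
}}

```text
t: 5.15
tool_pos: [0.4605, 0.1035, 0.217]
tool_rot: [3.0, 0.934, 0.001]
contact_force: [-1.0, 0.9, -1.3]
opening: 0.0291
grip_force: 40.7
```

Call:
{"fn": "play_rows", "kwargs": {
  "series": [
    [0,[0,0,0],[0,0,0.92]],
    [0,[0,0,0],[0,0,0.93]],
    [0,[0,0,0],[0,0,0.93]],
    [0,[0,0,0],[0,0,0.93]],
    [0,[0,0,0],[0,0,0.93]],
    [0,[0,0,0],[0,0,0.93]],
    [0,[0,0,0],[0,0,0.93]],
    [0,[0,0,0],[0,0,0.93]]
  ]
}}

```text
t: 6.15
tool_pos: [0.46, 0.1015, 0.2159]
tool_rot: [3.066, -0.684, -0.003]
contact_force: [0.3, 0.5, -0.3]
opening: 0.0296
grip_force: 40.8
```

Call:
{"fn": "play_rows", "kwargs": {
  "series": [
    [0,[0,0,0],[0,0,0]],
    [0,[0,0,0],[0,0,0]]
  ]
}}

```text
t: 6.4
tool_pos: [0.4603, 0.1015, 0.2166]
tool_rot: [3.068, -0.675, -0.002]
contact_force: [0.6, -0.1, 0.2]
opening: 0.0291
grip_force: 40.8
```

Run:
```python
from h import *
o=ctrl.get_obs();d=imaging.get_image('wrist');t=imaging.get_image('top');s=imaging.get_image('scene')
print({k:o[k] for k in('t','q','tool_pos','opening','grip_force')})
M=np.eye(4);M[:3,:3]=R.from_rotvec(o['tool_rot']).as_matrix();M[:3,3]=o['tool_pos']
T=np.linalg.inv(M@d['hand_eye']);print(M[:3,:3].round(3).tolist())
p=ray(d,T,(320,284),o['tool_pos'][2]+.035);print('cap offset in tool',M[:3,:3].T@(p-o['tool_pos']))
print('recess in wrist',proj(d,T,(.4605,.1017,.01)))
import pickle;pickle.dump((d,T),open('w3.pkl','wb'))
s2=s['color'][100:340,180:420]
cv2.imwrite('pics/c3.png',np.hstack([cv2.resize(d['color'][60:360,170:470],(400,400)),cv2.resize(s2,(400,400))]))
```

```text
{'t': 6.4, 'q': array([ 5.88950449e-02, -3.19379738e-01,  1.97444391e+00,  1.70378926e-05,
        1.48765137e+00,  2.06279427e+00]), 'tool_pos': array([0.46031214, 0.10147512, 0.21664271]), 'opening': 0.029100973052708905, 'grip_force': 40.840492131065105}
[[0.908, -0.42, -0.001], [-0.42, -0.908, -0.0], [-0.001, 0.001, -1.0]]
cap offset in tool [ 0.00145816  0.00098434 -0.03500097]
recess in wrist (np.float64(318.71406313090165), np.float64(175.84281573960982))
```

View pics/c3.png

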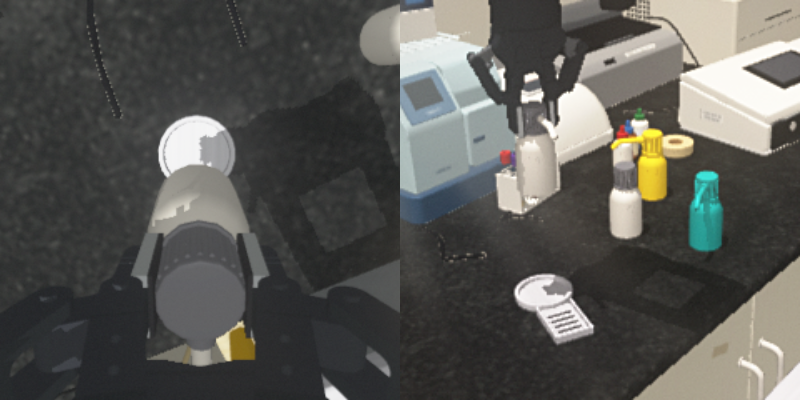

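The recess appears at crop (197,153), matching the predicted (198,154). The nozzle points along the channel and the bottle is upright, so I'll lower it.

Call:
{"fn": "play_rows", "kwargs": {
  "series": [
    [0,[-0.02,0,0.5],[0,0,0]],
    [0,[0,0,0.6],[0,0,0]],
    [0,[0,0,0.6],[0,0,0]],
    [0,[0,0,0.5],[0,0,0]],
    [0,[0,0,0.3],[0,0,0]],
    [0,[0,0,0.2],[0,0,0]],
    [0,[0,0,0.06],[0,0,0]],
    [0,[0,0,0],[0,0,0]]
  ]
}}

```text
t: 7.55
tool_pos: [0.4602, 0.102, 0.0799]
tool_rot: [-3.067, 0.678, -0.002]
contact_force: [-0.3, 0.4, -0.1]
opening: 0.0293
grip_force: 40.8
```

Call:
{"fn": "play_rows", "kwargs": {
  "series": [
    [0,[0,0,0.03],[0,0,0]],
    [0,[0,0,0.03],[0,0,0]],
    [0,[0,0,0],[0,0,0]]
  ]
}}

```text
t: 7.92
tool_pos: [0.4597, 0.1019, 0.0764]
tool_rot: [-3.068, 0.678, -0.0]
contact_force: [0.1, -0.5, -0.8]
opening: 0.0289
grip_force: 40.8
```

Call:
{"fn": "play_rows", "kwargs": {
  "series": [
    [0,[0,0,0.02],[0,0,0]],
    [0,[0,0,0.02],[0,0,0]],
    [0,[0,0,0],[0,0,0]],
    [0,[0,0,0],[0,0,0]]
  ]
}}

```text
t: 8.43
tool_pos: [0.4597, 0.1019, 0.0743]
tool_rot: [-3.068, 0.678, 0.0]
contact_force: [-0.0, -0.4, -0.1]
opening: 0.0293
grip_force: 40.8
```

Call:
{"fn": "play_rows", "kwargs": {
  "series": [
    [0,[0,0,0.02],[0,0,0]],
    [0,[0,0,0],[0,0,0]],
    [0,[0,0,0],[0,0,0]]
  ]
}}

```text
t: 8.8
tool_pos: [0.4597, 0.1019, 0.0733]
tool_rot: [-3.068, 0.678, 0.0]
contact_force: [0.4, -0.5, -0.4]
opening: 0.029
grip_force: 40.8
```

Call:
{"fn": "play_rows", "kwargs": {
  "series": [
    [0,[0,0,0.02],[0,0,0]],
    [0,[0,0,0],[0,0,0]],
    [0,[0,0,0],[0,0,0]]
  ]
}}

```text
t: 9.18
tool_pos: [0.4601, 0.1019, 0.0729]
tool_rot: [-3.068, 0.678, -0.001]
contact_force: [-0.6, -0.0, 5.0]
opening: 0.0288
grip_force: 41.0
```

Call:
{"fn": "play_rows", "kwargs": {
  "series": [
    [0,[0,0,0.02],[0,0,0]],
    [0,[0,0,0],[0,0,0]],
    [0,[0,0,0],[0,0,0]]
  ]
}}

```text
t: 9.55
tool_pos: [0.4605, 0.1019, 0.0729]
tool_rot: [-3.068, 0.678, -0.002]
contact_force: [-2.7, 0.2, 10.2]
opening: 0.029
grip_force: 41.3
```

It's in contact at the expected height. I'll ease the preload and open gradually.

Call:
{"fn": "play_rows", "kwargs": {
  "series": [
    [0,[0,0,-0.02],[0,0,0]],
    [0.4,[0,0,0],[0,0,0]],
    [0.5,[0,0,0],[0,0,0]],
    [0.8,[0,0,0],[0,0,0]],
    [1,[0,0,0],[0,0,0]],
    [1,[0,0,0],[0,0,0]],
    [1,[0,0,0],[0,0,0]]
  ],
  "force": 20
}}

```text
t: 10.42
tool_pos: [0.4597, 0.1019, 0.0723]
tool_rot: [-3.068, 0.678, -0.0]
contact_force: [0.0, 0.3, -0.5]
opening: 0.0857
grip_force: 0.0
```

Call:
{"fn": "play_rows", "kwargs": {
  "series": [
    [1,[0,0,-0.3],[0,0,0]],
    [1,[0,0,-0.6],[0,0,0]],
    [1,[0,0,-0.8],[0,0,0]],
    [1,[0,0,-0.9],[0,0,0]],
    [1,[0,0,-0.6],[0,0,0]],
    [1,[0,0,0],[0,0,0]],
    [1,[0,0,0],[0,0,0]]
  ]
}}

```text
t: 11.3
tool_pos: [0.4593, 0.1019, 0.2319]
tool_rot: [3.067, -0.678, -0.001]
contact_force: [0.1, -0.0, -0.5]
opening: 0.0855
grip_force: 0.0
```

Run:
```python
from h import *
o=ctrl.get_obs();d=imaging.get_image('wrist');t=imaging.get_image('top');s=imaging.get_image('scene')
print({k:o[k] for k in('t','tool_pos','contact_force','opening','grip_force')})
M=np.eye(4);M[:3,:3]=R.from_rotvec(o['tool_rot']).as_matrix();M[:3,3]=o['tool_pos']
T=np.linalg.inv(M@d['hand_eye'])
for p in((.4605,.1017,.108),(.4605-.0562,.1017+.0261,.088)): 
    u=proj(d,T,p);print('crop',(u[0]-170)*4/3,(u[1]-60)*4/3)
cv2.imwrite('pics/c4.png',np.hstack([cv2.resize(d['color'][60:360,170:470],(400,400)),cv2.resize(s['color'][140:340,200:400],(400,400))]))
```

```text
{'t': 11.3, 'tool_pos': array([0.45931018, 0.10187696, 0.23187289]), 'contact_force': array([ 0.07789981, -0.0251521 , -0.45545296]), 'opening': 0.08552440712582927, 'grip_force': 0.0}
crop 197.9063150966966 175.62074699932063
crop 198.0951069950776 243.65332768213503
```

View pics/c4.png

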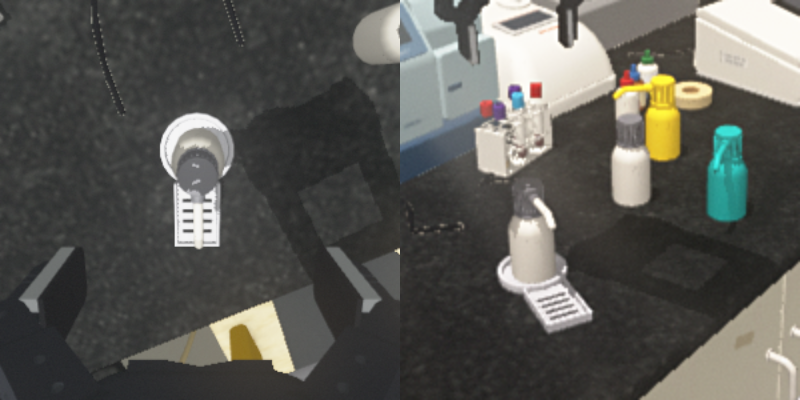

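The bottle stands upright in the recess. Its cap is near (197,175) and its nozzle tip at (199,245), over the channel's centre line, both as predicted, and the plain bottle looks undisturbed. I'll hand it in.

```bash
python3 -c "
from station import ctrl
print(ctrl.finish_job())"
```

```text
the job is handed in; nothing more can be done
None
```

The wash bottle is upright in the stand's recess with its nozzle tip over the drip channel, the plain bottle looks undisturbed, the gripper is clear, and the job was handed in at about 11 s; the hand-in call returned no verdict.

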